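# Dress the edge of a steel pitting-stand plate with a file

### The job

Take the flat file out of its wooden tray and dress the top edge of the steel plate held in the clamp with three full forward strokes (away from the robot), the file flat and square across the edge and sliding in steady contact from its front third to its rear third, pressed with about 10 N and never over 25 N. Lift the file clear for every return, never dragging it backwards on the plate. Then lay the file back flat in its tray, let go, and leave the basket, sticks and tube cup as they are.

Things in the scene. Friction and masses are not known exactly. Their poses are not given: they have to be found in the camera images.
- file_mid (a point): centre of the loose file, 22 mm above its flat underside (the working face). Dark steel blade 180 mm long (x), 24 wide (y), 6 thick; on the middle of its back a wooden grip block 50 mm long (x), 22 wide (y), its top 44 mm above the underside: pick it there from above. z up, both ends alike, about 0.25 kg. It starts lying flat in the tray.
- tray_in (a point): centre of the inner floor of the fixed shallow wooden tray that the file lies in: 220 x 75 mm outside, 208 x 63 mm inside, walls rising 11 mm above the floor, floor 5 mm above the table. x along its length; the file fits lengthwise only.
- vise_mark (a point): fixed point in the middle of the filing clamp, level with the tops of its two jaws (62 mm above the table). x: forward stroke direction, away from the robot; y: along the plate's edge. The upright steel plate over it is 6 mm thick (x), 60 mm wide (y); its level top edge is 28 to 40 mm above this point, set anew each time and not measured: find it by touch.
- vise: the filing clamp: steel bed 170 x 90 x 12 mm bolted to the table, origin under its centre, with the sprung carriage, jaws and plate on it. The jaws stand on rubber pads, so the plate yields about 1 mm downwards per 5 N of pressing and springs back.
- carriage (a joint): position (m) of the sprung carriage with jaws and plate: 0 at rest, + dragged forward along vise_mark's x, - backward; 1 mm per N, stops at 12 mm. Friction of the file (about 0.5 to 0.7) drags it: a good forward stroke reads +3 to +8 mm; a reading beyond -1.2 mm means the file was dragged back, a fault. Back at 0 about 0.3 s after the file is lifted.
- basket: bystander: round straw basket full of dark red haws, 150 mm across, 50 mm high, origin under its centre
- sticks: bystander: bundle of wooden sticks 150 x 50 x 30 mm, origin under its centre
- tubes: bystander: steel cup 66 mm across and 75 mm high holding coring tubes up to 123 mm high, origin under its centre
Mind the look-alikes: they are no part of the job. Leave any black or green look-alike of the part that bears tray_in alone.

How it is judged:
By the outcome, as a careful person would: the job done as asked, in the order asked, and still so for the second after the job is handed in, with the robot touching nothing.
It also fails if it takes over 72 s, if anything falls off the work surface, if the arm or the gripper's body presses on something with over 40 N, if the wrist force passes 120 N, or if a joint passes its speed limit or range.

### The arm

A 6-joint arm with a two-finger parallel gripper is mounted at the origin on the work surface. World frame = base frame: x ahead of the robot, y to its left, z up, the work surface at z = 0. Lengths are in m, angles in degrees, forces in N, time in s.
With the tool pointing down it reaches from about 0.25 to 0.725 m from the base axis. Payload 9.7 kg.
Tool frame: the origin (TCP) lies on the centre line of the jaws, within the pads' length; the fingertips stand 22 mm ahead of it and the grasp point (between the pads) lies 3 mm ahead of it; z points along the fingers, y is the direction in which the jaws open and shut (so a half turn about z gives the same grasp; the last joint's range is limited). The gripper opens to 85 mm and grips with 20 to 120 N. Pads are 22 mm wide; open, the fingers measure 114 mm over their backs; the gripper's body (76 mm by 85 mm) begins 54 mm behind the grasp point. The pads swing forward as they close: fully open they stand 13 mm farther back than shut.
Start: joints at [-65.031, 4.979, 10.078, 95.1, 0, 90], TCP at [0.232, -0.499, 0.253] pointing down, gripper open.
Joint ranges: [-179.16, 179.16], [-48.56, 103.87], [-65.8, 70.77], [-126.05, 130.52], [-82.76, 87.17], [-180, 180]. Speed limits (degrees/s): [127.2, 127.2, 147.25, 180, 180, 180].

### API

Orientations are given as [roll, pitch, yaw] about the fixed x, y, z axes, in that order (R = Rz(yaw) Ry(pitch) Rx(roll)).
In Python, from workcell import monitor, eyes, job gives the robot as it stands. The module is installed in compiled form; this text tells all that it offers.
- The arm moves only by the tool drive_tool, never from a script. Its argument "plan" is a list of rows, each a list of 3 entries, a list of its own where there are three numbers: the opening, from 0 (shut) to 1 (fully open), then the shift along the world's x, y, z in m, then the turn about the world's z in degrees. In form: [[gripper, [x, y, z], yaw], ...]. A call has 1 to 10 rows; each row shifts and turns the commanded pose from where the row before left it; what a row does not reach is not made up. A row lasts 1/8 s, in which the tool goes at most 62.5 mm and 10.7 degrees, less where a joint would pass 70% of its speed; a pose out of reach is approached as far as the arm can. A call is refused whole if a number of a shift passes 0.0625 or a number of a turn 10.7, either way. A call with a gripper value outside its range is refused whole. The fingers move at their own pace and stop on an object; "grip_force" is the grip in N (left out, the last holds). Time passes only in rows, so rows that do not move let the fingers close. It gives the time, the measured TCP pose, the force and the opening at its end, in the units of the state.
- monitor.get_obs(): the state, without advancing time (a new reading comes with each control period).
- eyes.camera(name): name is "side" or "top"; returns (picture, depth): 420x560x3 uint8, red, green, blue; 420x560 float32, m along the optical axis (not along the pixel's ray), 0 where there is no reading.
- eyes.camera_params(name): a dict with "fx", "fy", "cx", "cy" (pixels), "extrinsics" (4x4, takes a point from world to camera coordinates). Camera axes: x right, y down, z forward; pixel columns grow to the right and rows downward; lengths in m; the calibration is good to about 2 mm. A picture is of the moment at which its call begins. camera_params takes no time and is no camera call.
- job.job_done(): hands the job in, once; it reports no verdict.
The state is a dict: "time": time; "q": joint angles; "qd": joint speeds; "joint_efforts": joint torques, N m; "ee_pos": TCP position; "tcp_rot": TCP orientation; "wrist_force": force on the tool from outside, world axes, zero at the start; "torque": the same for the moment, N m; "opening": finger opening in m.
Only numpy, scipy, OpenCV 4.12 (cv2) and the standard library are available. Lean on these libraries where they do the work, as an engineer would, in place of code of your own. Each camera call takes 0.05 s, during which the arm holds its last target.

## Working session

There is one attempt and no reset: what is moved stays moved. The work goes in short steps, Python scripts to look and compute and a tool call to move; the robot and the scene stay as the last step left them, time stands still between calls to the robot, and variables do not carry over. Pictures are saved under pics/ and viewed, and the job is handed in when it is done.

Besides the shell and the picture viewer there is one more tool, called after "Request:" as a command line: name --argument value ..., lists and objects as JSON in quotes. drive_tool: Moves the arm, as the interface text tells. Its arguments: {"type":"object","properties":{"plan":{"type":"array","items":{"type":"array"}},"grip_force":{"type":"number"}},"required":["plan"]}

```bash
mkdir -p pics; ls
python3 - <<'E'
from workcell import monitor, eyes, job
import numpy as np, cv2
o=monitor.get_obs()
for k in o: print(k,np.round(o[k],4))
for n in ("side","top"):
    im,d=eyes.camera(n); cv2.imwrite(f"pics/{n}0.png",im[:,:,::-1]); np.savez(f"pics/{n}0.npz",im=im,d=d)
    p=eyes.camera_params(n); print(n,{k:np.round(v,4).tolist() for k,v in p.items()})
E
```

```text
pics
time 0.0
q [-6.50294e+01  5.01020e+00  1.00347e+01  9.50984e+01  2.00000e-04
  8.99998e+01]
qd [ 0.1366  0.0848 -0.0214  0.0981  0.0275  0.0822]
joint_efforts [ 2.00000e-04 -5.20386e+01  4.64806e+01  1.63000e-02  1.00000e-04
 -0.00000e+00]
ee_pos [ 0.2321 -0.4984  0.2526]
tcp_rot [-1.799262e+02 -2.000000e-04  2.497080e+01]
wrist_force [-0.7083 -0.3942  0.4663]
torque [-0.0156 -0.0374 -0.001 ]
opening 0.0857
side {'fx': 512.0211, 'fy': 512.0211, 'cx': 271.0674, 'cy': 201.3662, 'extrinsics': [[-0.7602, -0.6496, -0.007, 0.3631], [-0.396, 0.4719, -0.7877, 0.264], [0.515, -0.5961, -0.616, 1.3783], [0.0, 0.0, 0.0, 1.0]]}
top {'fx': 476.2092, 'fy': 476.2092, 'cx': 283.1934, 'cy': 205.0736, 'extrinsics': [[-0.0046, -0.9999, 0.0116, -0.0158], [-0.9987, 0.004, -0.051, 0.4896], [0.0509, -0.0118, -0.9986, 1.299], [0.0, 0.0, 0.0, 1.0]]}
```

View pics/top0.png

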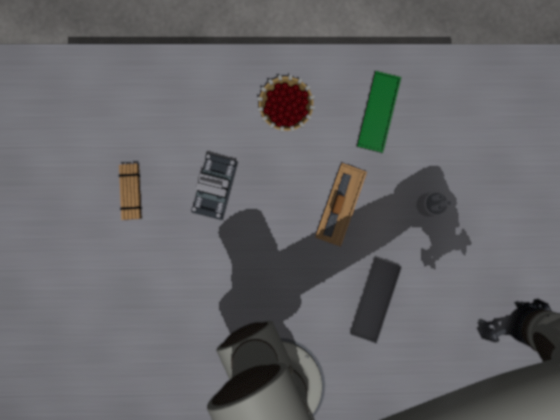

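View pics/side0.png

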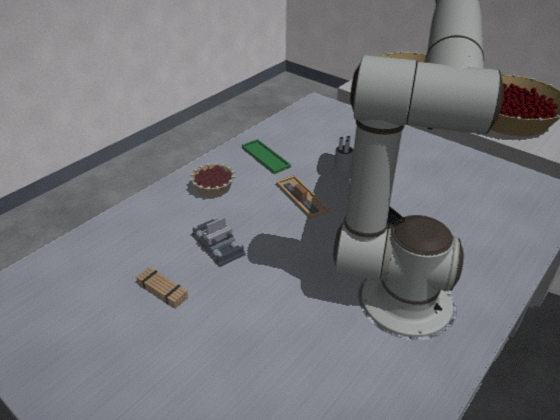

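Run:
```python
import numpy as np, cv2
im=np.load("pics/top0.npz")['im'][:,:,::-1]
a=cv2.resize(im[140:230,170:260],None,fx=6,fy=6,interpolation=cv2.INTER_CUBIC)
b=cv2.resize(im[155:255,300:390],None,fx=6,fy=6,interpolation=cv2.INTER_CUBIC)
c=np.zeros((600,800,3),np.uint8); a=cv2.resize(a,(395,395)); c[:395,:395]=a; c[:439,400:795]=cv2.resize(b,(395,439))
s=np.load("pics/side0.npz")['im'][:,:,::-1]
cv2.imwrite("pics/crop_top.png",np.clip(c*1.6,0,255).astype(np.uint8))
a=cv2.resize(s[205:275,180:260],(400,350),interpolation=cv2.INTER_CUBIC)
b=cv2.resize(s[165:225,265:335],(400,343),interpolation=cv2.INTER_CUBIC)
c=np.zeros((350,800,3),np.uint8);c[:,:400]=a;c[:343,400:]=b
cv2.imwrite("pics/crop_side.png",np.clip(c*1.6,0,255).astype(np.uint8))
```

```text
(no output)
```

View pics/crop_top.png

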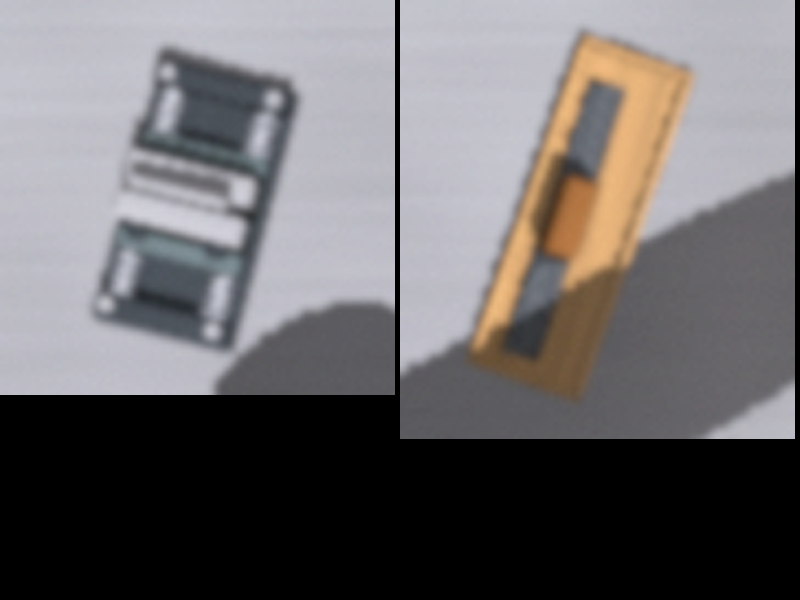

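View pics/crop_side.png

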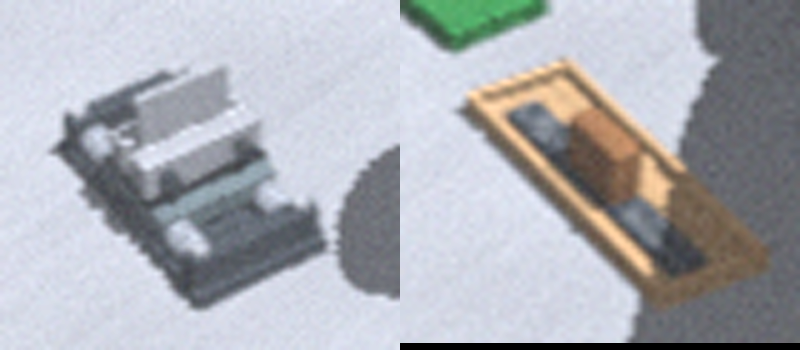

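The wooden tray holding the file is at top-view pixel (340,203). The green tray (378,112) and the black tray (375,300) are the empty look-alikes. The brown tray with the file matches the description, and the crop confirms it. The clamp is at (213,185), with the plate edge across it.

```bash
cat > h.py <<'E'
from workcell import monitor, eyes, job
import numpy as np, cv2
def ray(n,uv,z):
    p=eyes.camera_params(n);E=np.array(p['extrinsics']);R=E[:3,:3];t=E[:3,3]
    uv=np.atleast_2d(uv).astype(float)
    d=np.c_[(uv[:,0]-p['cx'])/p['fx'],(uv[:,1]-p['cy'])/p['fy'],np.ones(len(uv))]@R
    c=-R.T@t
    return c+d*((z-c[2])/d[:,2])[:,None]
def proj(n,P):
    p=eyes.camera_params(n);E=np.array(p['extrinsics']);P=np.atleast_2d(P)
    q=P@E[:3,:3].T+E[:3,3]; return np.c_[q[:,0]/q[:,2]*p['fx']+p['cx'],q[:,1]/q[:,2]*p['fy']+p['cy']]
def deproj(n,d):
    p=eyes.camera_params(n);E=np.array(p['extrinsics']);v,u=np.indices(d.shape)
    q=np.stack([(u-p['cx'])/p['fx']*d,(v-p['cy'])/p['fy']*d,d],-1)
    return (q-E[:3,3])@E[:3,:3]
def rect(n,mask,z):
    c=max(cv2.findContours(mask.astype(np.uint8),0,1)[0],key=cv2.contourArea)[:,0]
    P=ray(n,c,z)[:,:2]; r=cv2.minAreaRect((P*1000).astype(np.float32))
    b=cv2.boxPoints(r); return r,b
E
python3 - <<'E'
from h import *
for n in("top","side"):
    f=np.load(f"pics/{n}0.npz");im=f['im'];d=f['d'];hsv=cv2.cvtColor(im,cv2.COLOR_RGB2HSV)
    H,S,V=[hsv[...,i].astype(int) for i in range(3)]
    roi=np.zeros(d.shape,bool)
    if n=="top": roi[155:255,300:390]=1
    else: roi[165:225,265:335]=1
    wood=roi&(S>90)&(H<25)
    # inside-filled contour
    print(n,"tray rect z16",rect(n,wood,.016)[0], "z0",rect(n,wood,0)[0][0])
    P=deproj(n,d)
    # file block by depth z
    blk=roi&(P[...,2]>.038)&(d>0)&(P[...,2]<.07)
    print("blk px",blk.sum(),np.argwhere(blk).mean(0)[::-1],P[blk].mean(0),np.median(P[blk][:,2]), rect(n,blk,.049)[0])
    # dark blade: unsaturated in roi within tray
    hull=cv2.convexHull(max(cv2.findContours(wood.astype(np.uint8),0,1)[0],key=cv2.contourArea))
    ins=cv2.fillConvexPoly(np.zeros(d.shape,np.uint8),hull,1)>0
    bl=ins&(S<90)
    print("blade",bl.sum(),rect(n,bl,.011)[0], [ (np.round(x,1).tolist()) for x in [rect(n,bl|blk,.011)[1]]])
    roi=np.zeros(d.shape,bool)
    if n=="top": roi[140:225,180:250]=1
    else: roi[205:275,180:260]=1
    hi=roi&(d>0)
    for a,b in((.006,.02),(.05,.07),(.075,.12)):
        m=hi&(P[...,2]>a)&(P[...,2]<b); 
        if m.sum()>8: print("vise",a,m.sum(),P[m].mean(0),P[m].min(0),P[m].max(0),rect(n,m,P[m][:,2].mean())[0])
    m=hi&(P[...,2]>.006); print("vise all z12",rect(n,m,.012)[0])
E
```

```text
top tray rect z16 ((492.03436279296875, -176.36610412597656), (74.86178588867188, 216.79403686523438), 69.85881805419922) z0 (492.883056640625, -178.4960479736328)
blk px 157 [338.60509554 204.38216561] [ 0.4889124  -0.16602757  0.04955673] 0.05006565843329875 ((489.0469055175781, -165.9735107421875), (22.05398941040039, 50.22626495361328), 71.02569580078125)
blade 513 ((435.7730712890625, -147.8046112060547), (26.108463287353516, 67.14480590820312), 68.92073822021484) [[[399.20001220703125, -152.1999969482422], [571.9000244140625, -210.10000610351562], [581.0, -183.0], [408.29998779296875, -125.0999984741211]]]
vise 0.006 712 [0.53879071 0.16817158 0.01174761] [0.43796806 0.07917101 0.00601235] [0.67196417 0.26771912 0.01974606] ((491.24371337890625, 186.0226287841797), (49.509765625, 29.342370986938477), 75.71958923339844)
vise 0.05 437 [0.53863199 0.17065512 0.06153618] [0.50426374 0.12861794 0.05006477] [0.57047409 0.21427645 0.06998622] ((536.0433959960938, 172.1714324951172), (80.61940002441406, 52.815093994140625), 75.71781158447266)
vise 0.075 69 [0.54056504 0.17120784 0.0932
[... 1010 characters left out ...]
  0.00602628] [0.6918172  0.28656909 0.01999865] ((538.9183349609375, 180.5052947998047), (90.27346801757812, 178.0447998046875), 78.83676147460938)
vise 0.05 283 [0.53186198 0.18110228 0.05956032] [0.50217479 0.13152706 0.05016389] [0.57086307 0.21820472 0.06928805] ((530.9147338867188, 178.22947692871094), (82.78712463378906, 66.6021957397461), 76.08089447021484)
vise 0.075 128 [0.5395891  0.17480949 0.08686659] [0.52902568 0.14190103 0.07548932] [0.55279636 0.20393765 0.09962084] ((538.8634643554688, 174.6304473876953), (67.68358612060547, 27.90865135192871), 75.32727813720703)
vise all z12 ((545.356689453125, 158.4376983642578), (122.2028579711914, 202.25921630859375), 74.67887878417969)
```

The wooden tray is at about (0.492, -0.176) with yaw about -20°. The file block is at about (0.489, -0.166) with yaw about -19°. The clamp is at about (0.540, 0.171) with yaw about -14.8°. Next I move above the file.

Request:
drive_tool --plan '[[0.6,[0.0257,0.0332,0],-4.4],[0.6,[0.0257,0.0332,0],-4.4],[0.6,[0.0257,0.0332,0],-4.4],[0.6,[0.0257,0.0332,0],-4.4],[0.6,[0.0257,0.0332,-0.005],-4.4],[0.6,[0.0257,0.0332,-0.01],-4.4],[0.6,[0.0257,0.0332,-0.02],-4.4],[0.6,[0.0257,0.0332,-0.02],-4.4],[0.6,[0.0257,0.0332,-0.02],-4.4],[0.6,[0.0257,0.0332,-0.02],-4.4]]' --grip_force 110

```text
time: 1.35
ee_pos: [0.4893, -0.1665, 0.1574]
tcp_rot: [-179.9, 0.0, -18.8]
wrist_force: [0.6, 0.6, -0.3]
opening: 0.0515
```

Request:
drive_tool --plan '[[0.6,[0,0,-0.01],0],[0.6,[0,0,0],0],[0.6,[0,0,0],0]]'

```text
time: 1.72
ee_pos: [0.4885, -0.1686, 0.1489]
tcp_rot: [-180.0, -0.0, -19.0]
wrist_force: [0.1, -0.6, -0.3]
opening: 0.0514
```

Request:
drive_tool --plan '[[0.6,[0.0005,0.0025,-0.02],0],[0.6,[0,0,-0.025],0],[0.6,[0,0,-0.025],0],[0.6,[0,0,-0.015],0],[0.6,[0,0,-0.01],0],[0.6,[0,0,0],0]]'

```text
time: 2.48
ee_pos: [0.4887, -0.1667, 0.0533]
tcp_rot: [-179.9, 0.0, -18.8]
wrist_force: [-0.8, -0.7, -0.0]
opening: 0.0515
```

Run:
```python
from h import *
print(monitor.get_obs()['ee_pos'],monitor.get_obs()['wrist_force'])
c=[]
for n,r in(("top",(155,255,300,390)),("side",(140,225,265,350))):
    im,d=eyes.camera(n); s=im[r[0]:r[1],r[2]:r[3],::-1]; c.append(cv2.resize(s,(400,400),interpolation=cv2.INTER_CUBIC))
cv2.imwrite("pics/g1.png",np.clip(np.hstack(c)*1.6,0,255).astype(np.uint8))
```

```text
[ 0.48868958 -0.16673854  0.053252  ] [-0.76869206 -0.72125454 -0.00836277]
```

View pics/g1.png

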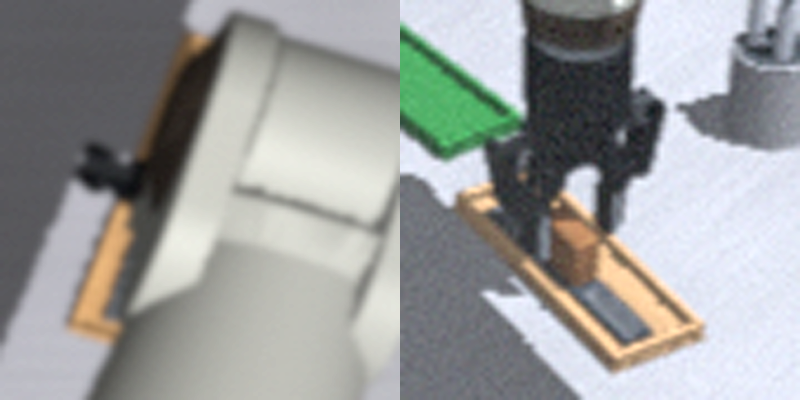

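The side view shows the fingers on either side of the brown block, crop pixel (575,245), with the file clear below. I'll descend and close.

Request:
drive_tool --plan '[[0.6,[0,0.0005,-0.007],0],[0.6,[0,0,-0.006],0],[0.6,[0,0,0],0],[0.3,[0,0,0],0],[0.0,[0,0,0],0],[0.0,[0,0,0],0],[0.0,[0,0,0],0],[0.0,[0,0,0],0]]' --grip_force 115

```text
time: 3.58
ee_pos: [0.489, -0.1661, 0.0408]
tcp_rot: [-179.9, -0.0, -18.8]
wrist_force: [-1.9, 0.4, 5.0]
opening: 0.0204
```

Request:
drive_tool --plan '[[0.0,[0,0,0],0],[0.0,[0,0,0.005],0],[0.0,[0,0,0.015],0],[0.0,[0,0,0.03],0],[0.0,[0,0,0.03],0],[0.0,[0,0,0.03],0],[0.0,[0,0,0.03],0],[0.0,[0,0,0.02],0],[0.0,[0,0,0],0]]'

```text
time: 4.7
ee_pos: [0.4895, -0.1663, 0.2024]
tcp_rot: [-179.9, -0.2, -18.8]
wrist_force: [-0.1, 0.3, -2.8]
opening: 0.0201
```

Run:
```python
from h import *
c=[]
o=monitor.get_obs();print(o['ee_pos'],o['wrist_force'],o['torque'])
im,d=eyes.camera("side"); np.savez("pics/s2.npz",im=im,d=d)
s=im[90:240,230:380,::-1]
cv2.imwrite("pics/g2.png",np.clip(cv2.resize(s,(600,600),interpolation=cv2.INTER_CUBIC)*1.6,0,255).astype(np.uint8))
```

```text
[ 0.48947666 -0.1662891   0.20235842] [-0.13277459  0.30477236 -2.75415981] [-0.07470488  0.00662192  0.04454786]
```

View pics/g2.png

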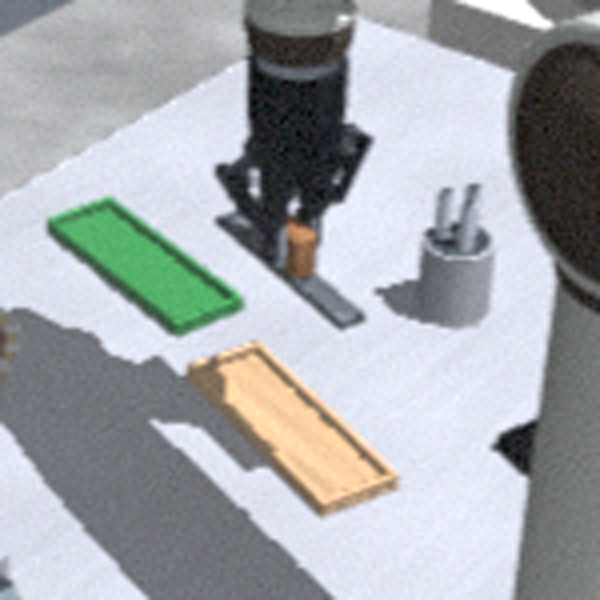

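The file is held level, and the tray at crop pixel (290,430) is empty. Next I go over to the stroke start.

Request:
drive_tool --plan '[[0.0,[0,0.02,0],0],[0.0,[0,0.04,0],1],[0.0,[0,0.04,0],1],[0.0,[0,0.045,0],1],[0.0,[0,0.045,0],1],[0.0,[0,0.045,0],0],[0.0,[0.001,0.045,0],0],[0.0,[0.001,0.04,0],0],[0.0,[0,0.02,0],0],[0.0,[0,0.01,0],0]]'

```text
time: 6.0
ee_pos: [0.4663, 0.0174, 0.2002]
tcp_rot: [-172.7, 0.1, -2.0]
wrist_force: [-0.4, -0.6, -2.3]
opening: 0.0205
```

Request:
drive_tool --plan '[[0.0,[0,0,-0.02],0],[0.0,[0,0,-0.02],0],[0.0,[0,0,-0.01],0],[0.0,[0,0,-0.005],0],[0.0,[0,0,0],0],[0.0,[0,0,0],0]]'

```text
time: 6.75
ee_pos: [0.4665, 0.017, 0.1459]
tcp_rot: [-172.7, 0.0, -2.0]
wrist_force: [0.6, 0.2, -2.6]
opening: 0.0205
```

Run:
```python
from h import *
o=monitor.get_obs();print(o['ee_pos'],o['tcp_rot'],o['wrist_force'],o['torque'])
c=[]
for n,r in(("top",(130,230,160,260)),("side",(150,270,150,270))):
    im,d=eyes.camera(n); np.savez(f"pics/{n}3.npz",im=im,d=d); s=im[r[0]:r[1],r[2]:r[3],::-1]; c.append(cv2.resize(s,(400,400),interpolation=cv2.INTER_CUBIC))
cv2.imwrite("pics/g3.png",np.clip(np.hstack(c)*1.6,0,255).astype(np.uint8))
```

```text
[0.46651178 0.0169714  0.1459044 ] [-1.72743917e+02  3.72919435e-02 -1.99201745e+00] [ 0.56001843  0.15287056 -2.63094276] [-0.2211433   0.05624783  0.01635935]
```

View pics/g3.png

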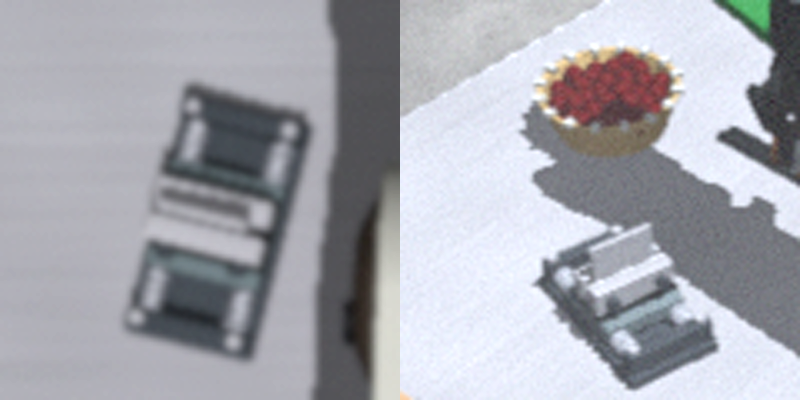

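Run:
```python
from h import *
o=monitor.get_obs();print(np.round(o['q'],2),o['qd'])
```

```text
[ -1.99  -7.32 -14.13  83.23   7.26 179.99] [ 0.09852138 -0.06471208 -0.17994994  0.0324773   0.01355134 -0.01110889]
```

Joint 6 hit its range limit at 180°. The file's ends are alike, so I'll raise it and take the other half-turn, a yaw of about +165°.

Request:
drive_tool --plan '[[0.0,[0,0,0.03],5],[0.0,[0,0,0.03],10]]'

```text
time: 7.1
ee_pos: [0.466, 0.017, 0.2063]
tcp_rot: [-172.7, 0.1, 13.3]
wrist_force: [0.3, -0.2, -2.0]
opening: 0.0205
```

Run:
```python
from h import *
o=monitor.get_obs();print(np.round(o['q'],2),o['ee_pos'],o['tcp_rot'],o['wrist_force'])
```

```text
[ -1.85  -5.44  -5.75  91.66   6.98 164.78] [0.46599128 0.01698363 0.20633926] [-1.72742964e+02  7.78617779e-02  1.32635517e+01] [ 0.25352867 -0.24622605 -2.02058274]
```

The limit left a 7.3° roll tilt in the commanded pose. I'll undo it at the opposite joint 6 limit by pushing in reverse, so I turn there first.

Request:
drive_tool --plan '[[0.0,[0,0,0.005],10],[0.0,[0,0,0],10.5],[0.0,[0,0,0],10.5],[0.0,[0,0,0],10.5],[0.0,[0,0,0],10.5],[0.0,[0,0,0],10.5],[0.0,[0,0,0],10.5],[0.0,[0,0,0],10.5],[0.0,[0,0,0],10.5],[0.0,[0,0,0],10.5]]'

```text
time: 8.35
ee_pos: [0.4664, 0.0171, 0.2105]
tcp_rot: [-172.8, 0.1, 117.9]
wrist_force: [-1.0, 0.1, -2.2]
opening: 0.0205
```

Request:
drive_tool --plan '[[0.0,[0,0,0],10.5],[0.0,[0,0,0],10.5],[0.0,[0,0,0],10.5],[0.0,[0,0,0],10.5],[0.0,[0,0,0],10.5],[0.0,[0,0,0],10.5],[0.0,[0,0,0],10.5],[0.0,[0,0,0],10.5],[0.0,[0,0,0],10.5],[0.0,[0,0,0],10.5]]'

```text
time: 9.6
ee_pos: [0.4663, 0.0172, 0.2106]
tcp_rot: [-172.7, 0.1, -137.1]
wrist_force: [-1.0, -0.3, -3.0]
opening: 0.0204
```

Request:
drive_tool --plan '[[0.0,[0,0,0],10.5],[0.0,[0,0,0],10.5],[0.0,[0,0,0],10.5],[0.0,[0,0,0],10.5],[0.0,[0,0,0],10.5],[0.0,[0,0,0],10.5],[0.0,[0,0,0],10.5],[0.0,[0,0,0],10.5],[0.0,[0,0,0],10.5],[0.0,[0,0,0],10.5]]'

```text
time: 10.85
ee_pos: [0.4662, 0.017, 0.2107]
tcp_rot: [-172.7, 0.1, -32.1]
wrist_force: [-0.1, -0.3, -2.4]
opening: 0.0206
```

Run:
```python
from h import *
o=monitor.get_obs();print(np.round(o['q'],2),o['ee_pos'],o['tcp_rot'],o['wrist_force'])
```

```text
[  -1.46  -10.79  -10.04   87.07    6.29 -149.1 ] [0.46624321 0.01697823 0.21066338] [-1.72714418e+02  6.14139258e-02 -3.21492277e+01] [-0.09003035 -0.32952906 -2.36815114]
```

Request:
drive_tool --plan '[[0.0,[0,0,0],10.5],[0.0,[0,0,0],10.5],[0.0,[0,0,0],9],[0.0,[0,0,0],6]]'

```text
time: 11.35
ee_pos: [0.4658, 0.0414, 0.2104]
tcp_rot: [-173.8, 0.1, 1.6]
wrist_force: [-0.4, -0.4, -2.7]
opening: 0.0205
```

Run:
```python
from h import *
o=monitor.get_obs();print(np.round(o['q'],2),o['ee_pos'],o['tcp_rot'],o['wrist_force'])
```

```text
[   1.62   -6.97   -6.64   90.45    6.16 -179.93] [0.46578572 0.04144083 0.21036206] [-1.73839061e+02  1.21442512e-01  1.55536806e+00] [-0.39151681 -0.35852001 -2.69016337]
```

Request:
drive_tool --plan '[[0.0,[0,-0.02,0],6],[0.0,[0,-0.02,0],6],[0.0,[0,-0.02,0],6]]'

```text
time: 11.72
ee_pos: [0.4494, 0.0963, 0.2106]
tcp_rot: [-178.7, 0.2, 11.3]
wrist_force: [0.0, -0.1, -3.2]
opening: 0.0201
```

Run:
```python
from h import *
o=monitor.get_obs();print(np.round(o['q'],2),o['ee_pos'],o['tcp_rot'],o['wrist_force'])
```

```text
[  11.36   -7.87   -7.25   90.81    1.28 -179.94] [0.44936237 0.0962746  0.21059986] [-178.71904966    0.19157377   11.30185573] [ 0.04976973 -0.07106132 -3.21349889]
```

Request:
drive_tool --plan '[[0.0,[0,-0.015,0],4.6],[0.0,[0,0,0],0]]'

```text
time: 11.98
ee_pos: [0.4423, 0.1097, 0.2107]
tcp_rot: [-179.9, 0.2, 13.8]
wrist_force: [0.1, 0.5, -2.2]
opening: 0.0201
```

Run:
```python
from h import *
o=monitor.get_obs();print(np.round(o['q'],2),o['ee_pos'],o['tcp_rot'],o['wrist_force'])
```

```text
[ 1.3870e+01 -8.3800e+00 -7.6900e+00  9.0900e+01  1.0000e-01 -1.7994e+02] [0.4422721  0.10965889 0.21068628] [-179.89601428    0.20397838   13.80859877] [ 0.14589319  0.52154032 -2.23383875]
```

The tilt is undone (roll -179.9°), and this wrist branch gives yaw -14.8° at q6 of about -145°. Next I go to the stroke start.

Request:
drive_tool --plan '[[0.0,[0.0,0.01,0],-5],[0.0,[0.01,0.016,0],-6],[0.0,[0.012,0.016,0],-6],[0.0,[0.012,0.016,0],-6],[0.0,[0.0154,0.0162,0],-5.6],[0.0,[0,0,-0.02],0],[0.0,[0,0,-0.02],0],[0.0,[0,0,-0.015],0],[0.0,[0,0,-0.005],0],[0.0,[0,0,0],0]]'

```text
time: 13.22
ee_pos: [0.4919, 0.1828, 0.1505]
tcp_rot: [-179.9, 0.2, -14.9]
wrist_force: [-0.4, 0.0, -2.1]
opening: 0.0204
```

Run:
```python
from h import *
o=monitor.get_obs();print(np.round(o['q'],2),o['ee_pos'],o['tcp_rot'],o['wrist_force'],o['torque'])
c=[]
for n,r in(("top",(130,230,160,260)),("side",(150,270,150,270))):
    im,d=eyes.camera(n); np.savez(f"pics/{n}4.npz",im=im,d=d); s=im[r[0]:r[1],r[2]:r[3],::-1]; c.append(cv2.resize(s,(400,400),interpolation=cv2.INTER_CUBIC))
cv2.imwrite("pics/g4.png",np.clip(np.hstack(c)*1.6,0,255).astype(np.uint8))
```

```text
[  20.27    0.85   -5.59   83.7     0.22 -144.8 ] [0.49193869 0.18279519 0.15045525] [-179.90136833    0.24441082  -14.92298475] [-0.42716064  0.04784056 -2.12090262] [ 0.0152698  -0.00528902  0.01980603]
```

View pics/g4.png

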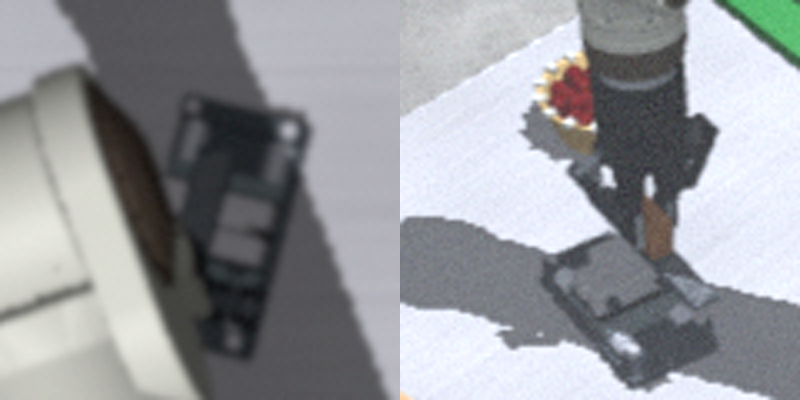

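The file is over the plate and aligned with the clamp. I'll descend by touch.

Request:
drive_tool --plan '[[0.0,[0,0,-0.005],0],[0.0,[0,0,-0.005],0],[0.0,[0,0,0],0]]'

```text
time: 13.7
ee_pos: [0.4916, 0.1829, 0.1397]
tcp_rot: [-179.9, 0.3, -14.9]
wrist_force: [-0.0, 0.2, -2.9]
opening: 0.0207
```

Request:
drive_tool --plan '[[0.0,[0,0,-0.001],0],[0.0,[0,0,-0.001],0]]'

```text
time: 13.95
ee_pos: [0.492, 0.183, 0.1383]
tcp_rot: [-179.9, 0.2, -14.9]
wrist_force: [0.6, 0.2, -2.3]
opening: 0.0208
```

Request:
drive_tool --plan '[[0.0,[0,0,-0.001],0],[0.0,[0,0,-0.001],0]]'

```text
time: 14.2
ee_pos: [0.4919, 0.183, 0.1362]
tcp_rot: [-179.9, 0.2, -14.9]
wrist_force: [0.3, 0.8, -2.8]
opening: 0.0205
```

Request:
drive_tool --plan '[[0.0,[0,0,-0.001],0],[0.0,[0,0,-0.0005],0]]'

```text
time: 14.45
ee_pos: [0.4919, 0.183, 0.1347]
tcp_rot: [-179.9, 0.2, -14.9]
wrist_force: [-0.3, -0.1, -2.2]
opening: 0.0204
```

Request:
drive_tool --plan '[[0.0,[0,0,-0.001],0]]'

```text
time: 14.58
ee_pos: [0.4919, 0.183, 0.1338]
tcp_rot: [-179.9, 0.2, -14.9]
wrist_force: [0.7, 0.8, -2.8]
opening: 0.0209
```

Request:
drive_tool --plan '[[0.0,[0,0,-0.001],0]]'

```text
time: 14.7
ee_pos: [0.4919, 0.183, 0.1328]
tcp_rot: [-179.9, 0.2, -14.9]
wrist_force: [-0.4, -0.5, -2.5]
opening: 0.0203
```

Request:
drive_tool --plan '[[0.0,[0,0,-0.001],0]]'

```text
time: 14.82
ee_pos: [0.4919, 0.183, 0.1317]
tcp_rot: [-179.9, 0.2, -14.9]
wrist_force: [0.3, -0.3, -2.8]
opening: 0.0202
```

Request:
drive_tool --plan '[[0.0,[0,0,-0.001],0]]'

```text
time: 14.95
ee_pos: [0.4919, 0.183, 0.1307]
tcp_rot: [-179.9, 0.2, -14.9]
wrist_force: [0.2, 0.3, -2.3]
opening: 0.0199
```

Request:
drive_tool --plan '[[0.0,[0,0,-0.0005],0],[0.0,[0,0,0],0]]'

```text
time: 15.2
ee_pos: [0.4919, 0.183, 0.1303]
tcp_rot: [-179.9, 0.2, -14.9]
wrist_force: [-1.1, 0.5, -2.5]
opening: 0.0203
```

Request:
drive_tool --plan '[[0.0,[0,0,-0.001],0]]'

```text
time: 15.32
ee_pos: [0.492, 0.183, 0.1295]
tcp_rot: [-179.9, 0.2, -14.9]
wrist_force: [-0.9, -0.2, 1.3]
opening: 0.0202
```

Request:
drive_tool --plan '[[0.0,[0,0,-0.001],0]]'

```text
time: 15.45
ee_pos: [0.4922, 0.1829, 0.1288]
tcp_rot: [-179.9, 0.2, -14.9]
wrist_force: [-1.3, -1.1, 4.1]
opening: 0.0207
```

Request:
drive_tool --plan '[[0.0,[0,0,-0.001],0]]'

```text
time: 15.58
ee_pos: [0.4923, 0.183, 0.1281]
tcp_rot: [-179.9, 0.2, -14.9]
wrist_force: [-1.8, -0.9, 6.9]
opening: 0.0201
```

Contact came at TCP z of about 0.130, and the press is now about 9.4 N net. I'll start stroke 1 in short segments.

Request:
drive_tool --plan '[[0.0,[0.0058,-0.0015,0],0],[0.0,[0.0097,-0.0026,0],0]]'

```text
time: 15.82
ee_pos: [0.5072, 0.1793, 0.1282]
tcp_rot: [-179.8, 0.2, -14.9]
wrist_force: [-5.0, 1.0, 7.3]
opening: 0.0207
```

Request:
drive_tool --plan '[[0.0,[0.0097,-0.0026,0],0],[0.0,[0.0097,-0.0026,0],0]]'

```text
time: 16.08
ee_pos: [0.5268, 0.1741, 0.1282]
tcp_rot: [-179.8, 0.3, -14.9]
wrist_force: [-5.5, 1.5, 7.4]
opening: 0.0203
```

Request:
drive_tool --plan '[[0.0,[0.0097,-0.0026,0],0],[0.0,[0.0097,-0.0026,0],0]]'

```text
time: 16.32
ee_pos: [0.5461, 0.1689, 0.1281]
tcp_rot: [-179.8, 0.3, -14.9]
wrist_force: [-6.3, 1.7, 7.1]
opening: 0.0205
```

Request:
drive_tool --plan '[[0.0,[0.0097,-0.0026,0],0],[0.0,[0.0097,-0.0026,0],0]]'

```text
time: 16.58
ee_pos: [0.5654, 0.1637, 0.128]
tcp_rot: [-179.8, 0.3, -14.9]
wrist_force: [-4.5, 1.7, 7.2]
opening: 0.0206
```

Request:
drive_tool --plan '[[0.0,[0.0097,-0.0026,0],0],[0.0,[0.0097,-0.0026,0],0]]'

```text
time: 16.82
ee_pos: [0.5847, 0.1585, 0.1278]
tcp_rot: [-179.8, 0.3, -14.9]
wrist_force: [-4.4, 1.8, 5.6]
opening: 0.0205
```

Request:
drive_tool --plan '[[0.0,[0.0097,-0.0026,-0.0002],0],[0.0,[0.004,-0.001,0.004],0],[0.0,[0.002,-0.0005,0.008],0],[0.0,[0,0,0.008],0],[0.0,[0,0,0],0]]'

```text
time: 17.45
ee_pos: [0.6009, 0.1541, 0.1481]
tcp_rot: [-179.9, 0.2, -14.9]
wrist_force: [0.7, -0.5, -2.6]
opening: 0.0207
```

Run:
```python
from h import *
o=monitor.get_obs();print(np.round(o['q'],2),o['ee_pos'],o['tcp_rot'],o['wrist_force'],o['torque'])
im,d=eyes.camera("side"); s=im[110:270,130:290,::-1]
cv2.imwrite("pics/g5.png",np.clip(cv2.resize(s,(600,600),interpolation=cv2.INTER_CUBIC)*1.6,0,255).astype(np.uint8))
```

```text
[  14.3    13.92    8.58   84.74    0.2  -150.8 ] [0.60094215 0.15410754 0.14806282] [-1.79868188e+02  1.72258377e-01 -1.48982857e+01] [ 0.66417167 -0.46190763 -2.57487127] [-0.01505117  0.0897499  -0.00518344]
```

View pics/g5.png

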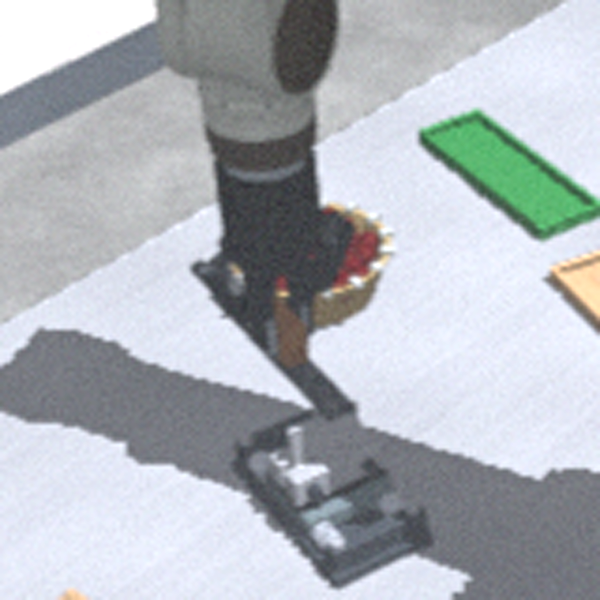

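Request:
drive_tool --plan '[[0.0,[-0.015,0.004,0],0],[0.0,[-0.03,0.008,0],0],[0.0,[-0.03,0.008,0],0],[0.0,[-0.025,0.0066,0],0],[0.0,[-0.01,0.0025,0],0],[0.0,[0,0,-0.006],0],[0.0,[0,0,-0.006],0],[0.0,[0,0,-0.004],0],[0.0,[0,0,0],0]]'

```text
time: 18.62
ee_pos: [0.4909, 0.1829, 0.1305]
tcp_rot: [-179.9, 0.3, -14.9]
wrist_force: [-0.1, -0.2, -1.6]
opening: 0.0206
```

Request:
drive_tool --plan '[[0.0,[0,0,-0.001],0],[0.0,[0,0,-0.001],0]]'

```text
time: 18.88
ee_pos: [0.491, 0.183, 0.1294]
tcp_rot: [-179.9, 0.2, -14.9]
wrist_force: [-0.2, 0.1, 2.3]
opening: 0.02
```

Request:
drive_tool --plan '[[0.0,[0.0003,0,-0.001],0],[0.0,[0.0003,0,-0.0009],0]]'

```text
time: 19.12
ee_pos: [0.4916, 0.1829, 0.128]
tcp_rot: [-179.9, 0.2, -14.9]
wrist_force: [-2.2, -4.1, 6.8]
opening: 0.0201
```

Request:
drive_tool --plan '[[0.0,[0.0058,-0.0015,0],0],[0.0,[0.0097,-0.0026,0],0],[0.0,[0.0097,-0.0026,0],0]]'

```text
time: 19.5
ee_pos: [0.5165, 0.1769, 0.1282]
tcp_rot: [-179.8, 0.2, -14.9]
wrist_force: [-5.1, 1.3, 7.1]
opening: 0.0205
```

Request:
drive_tool --plan '[[0.0,[0.0097,-0.0026,0],0],[0.0,[0.0097,-0.0026,0],0],[0.0,[0.0097,-0.0026,0],0]]'

```text
time: 19.88
ee_pos: [0.5455, 0.1691, 0.1281]
tcp_rot: [-179.8, 0.3, -14.9]
wrist_force: [-5.1, 1.3, 7.1]
opening: 0.0203
```

Request:
drive_tool --plan '[[0.0,[0.0097,-0.0026,0],0],[0.0,[0.0097,-0.0026,-0.0001],0],[0.0,[0.0097,-0.0026,-0.0001],0]]'

```text
time: 20.25
ee_pos: [0.5745, 0.1613, 0.1278]
tcp_rot: [-179.8, 0.3, -14.9]
wrist_force: [-5.5, 1.2, 6.7]
opening: 0.0204
```

Request:
drive_tool --plan '[[0.0,[0.0097,-0.0026,-0.0002],0],[0.0,[0.0097,-0.0026,-0.0002],0]]'

```text
time: 20.5
ee_pos: [0.5937, 0.1561, 0.1274]
tcp_rot: [-179.8, 0.3, -14.9]
wrist_force: [-5.4, 0.6, 8.0]
opening: 0.0208
```

Request:
drive_tool --plan '[[0.0,[0.004,-0.001,0.004],0],[0.0,[0.002,-0.0005,0.008],0],[0.0,[0,0,0.008],0],[0.0,[0,0,0],0]]'

```text
time: 21.0
ee_pos: [0.6004, 0.1542, 0.1475]
tcp_rot: [-179.9, 0.2, -14.9]
wrist_force: [0.3, 0.7, -1.5]
opening: 0.0204
```

Request:
drive_tool --plan '[[0.0,[-0.015,0.004,0],0],[0.0,[-0.03,0.008,0],0],[0.0,[-0.03,0.008,0],0],[0.0,[-0.025,0.0066,0],0],[0.0,[-0.0095,0.0023,0],0],[0.0,[0,0,-0.006],0],[0.0,[0,0,-0.006],0],[0.0,[0,0,-0.0034],0],[0.0,[0,0,0],0]]'

```text
time: 22.12
ee_pos: [0.4908, 0.1828, 0.1306]
tcp_rot: [-179.9, 0.3, -14.9]
wrist_force: [-0.6, 0.0, -1.4]
opening: 0.0198
```

Request:
drive_tool --plan '[[0.0,[0,0,-0.001],0],[0.0,[0,0,-0.001],0]]'

```text
time: 22.38
ee_pos: [0.4909, 0.1829, 0.1295]
tcp_rot: [-179.9, 0.2, -14.9]
wrist_force: [-0.6, -2.0, 0.9]
opening: 0.0203
```

Request:
drive_tool --plan '[[0.0,[0.0003,0,-0.001],0],[0.0,[0.0003,0,-0.0009],0]]'

```text
time: 22.62
ee_pos: [0.4915, 0.1828, 0.1281]
tcp_rot: [-179.9, 0.2, -14.9]
wrist_force: [-1.2, -3.0, 7.0]
opening: 0.0205
```

Request:
drive_tool --plan '[[0.0,[0.0058,-0.0015,0],0],[0.0,[0.0097,-0.0026,0],0],[0.0,[0.0097,-0.0026,0],0]]'

```text
time: 23.0
ee_pos: [0.5164, 0.1767, 0.1282]
tcp_rot: [-179.8, 0.2, -14.9]
wrist_force: [-5.0, 0.9, 6.5]
opening: 0.0207
```

Request:
drive_tool --plan '[[0.0,[0.0097,-0.0026,0],0],[0.0,[0.0097,-0.0026,0],0],[0.0,[0.0097,-0.0026,0],0]]'

```text
time: 23.38
ee_pos: [0.5454, 0.169, 0.1281]
tcp_rot: [-179.8, 0.3, -14.9]
wrist_force: [-4.6, 1.2, 6.7]
opening: 0.0203
```

Request:
drive_tool --plan '[[0.0,[0.0097,-0.0026,0],0],[0.0,[0.0097,-0.0026,-0.0001],0],[0.0,[0.0097,-0.0026,-0.0001],0]]'

```text
time: 23.75
ee_pos: [0.5744, 0.1612, 0.1279]
tcp_rot: [-179.8, 0.3, -14.9]
wrist_force: [-5.6, 1.7, 7.3]
opening: 0.0203
```

Request:
drive_tool --plan '[[0.0,[0.0097,-0.0026,-0.0002],0],[0.0,[0.0097,-0.0026,-0.0002],0]]'

```text
time: 24.0
ee_pos: [0.5936, 0.156, 0.1274]
tcp_rot: [-179.8, 0.3, -14.9]
wrist_force: [-5.6, 2.1, 7.7]
opening: 0.02
```

Request:
drive_tool --plan '[[0.0,[0.004,-0.001,0.004],0],[0.0,[0.002,-0.0005,0.008],0],[0.0,[0,0,0.02],0],[0.0,[0,0,0.03],0],[0.0,[0,0,0.02],0],[0.0,[0,0,0],0]]'

```text
time: 24.75
ee_pos: [0.6006, 0.1542, 0.2104]
tcp_rot: [-179.8, 0.1, -14.9]
wrist_force: [-0.0, 0.2, -2.7]
opening: 0.0206
```

Three strokes are done, each around 10 N net. I'll carry the file back, flipping it half a turn so the wrist stays in range.

Request:
drive_tool --plan '[[0.0,[0,0,0],-5],[0.0,[0,0,0],-10.3],[0.0,[0,0,0],-10.3],[0.0,[0,0,0],-10.3],[0.0,[-0.004,-0.012,0],-10.3],[0.0,[-0.0077,-0.0236,0],-10.3],[0.0,[-0.0077,-0.0236,0],-10.3],[0.0,[-0.0077,-0.0236,0],-10.3],[0.0,[-0.0077,-0.0236,0],-10.3],[0.0,[-0.0077,-0.0236,0],-10.3]]'

```text
time: 26.0
ee_pos: [0.5568, 0.0233, 0.2073]
tcp_rot: [-180.0, 0.2, -112.9]
wrist_force: [1.3, -0.4, -2.7]
opening: 0.0203
```

Request:
drive_tool --plan '[[0.0,[-0.0077,-0.0236,0],-10.3],[0.0,[-0.0077,-0.0236,0],-10.3],[0.0,[-0.0077,-0.0236,0],-10.3],[0.0,[-0.0077,-0.0236,0],-10.3],[0.0,[-0.0077,-0.0236,0],-10.3],[0.0,[-0.0077,-0.0236,0],-10.3],[0.0,[-0.0077,-0.0236,0],-10.3],[0.0,[-0.0077,-0.0236,0],-10.3],[0.0,[-0.0037,-0.0116,0],-5],[0.0,[0,0,0],0]]'

```text
time: 27.25
ee_pos: [0.4916, -0.1769, 0.2076]
tcp_rot: [-179.9, 0.2, 160.0]
wrist_force: [0.7, 0.5, -2.1]
opening: 0.0206
```

Run:
```python
from h import *
o=monitor.get_obs();print(np.round(o['q'],2),o['ee_pos'],o['tcp_rot'],o['wrist_force'],o['torque'])
im,d=eyes.camera("side"); s=im[90:240,230:380,::-1]
cv2.imwrite("pics/g6.png",np.clip(cv2.resize(s,(600,600),interpolation=cv2.INTER_CUBIC)*1.6,0,255).astype(np.uint8))
```

```text
[-19.74   0.33   0.19  89.69  -0.1    0.3 ] [ 0.49164524 -0.17686667  0.20756067] [-1.79904676e+02  1.62526981e-01  1.59964170e+02] [ 0.66394724  0.47610641 -2.08567277] [0.02197253 0.04137904 0.06950338]
```

View pics/g6.png

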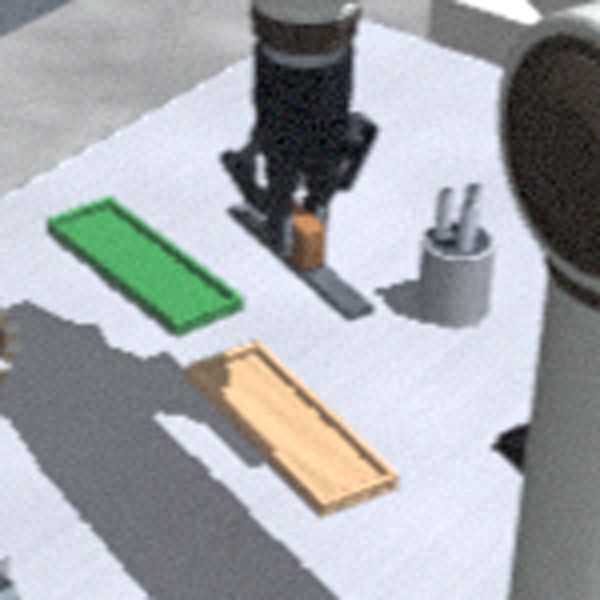

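Request:
drive_tool --plan '[[0.0,[0,0,-0.02],0],[0.0,[0,0,-0.03],0],[0.0,[0,0,-0.03],0],[0.0,[0,0,-0.03],0],[0.0,[0,0,-0.025],0],[0.0,[0,0,-0.015],0],[0.0,[0,0,-0.007],0],[0.0,[0,0,-0.004],0],[0.0,[0,0,0],0]]'

```text
time: 28.42
ee_pos: [0.4925, -0.1765, 0.0481]
tcp_rot: [-179.9, 0.3, 160.0]
wrist_force: [-0.5, 0.1, -2.2]
opening: 0.0201
```

Request:
drive_tool --plan '[[0.0,[0,0,-0.002],0],[0.0,[0,0,-0.001],0]]'

```text
time: 28.68
ee_pos: [0.4924, -0.1765, 0.0449]
tcp_rot: [-179.9, 0.3, 160.0]
wrist_force: [-0.1, 0.5, -1.6]
opening: 0.0205
```

Request:
drive_tool --plan '[[0.0,[0,0,-0.001],0],[0.0,[0,0,-0.001],0]]'

```text
time: 28.92
ee_pos: [0.4922, -0.1764, 0.0427]
tcp_rot: [-179.9, 0.2, 160.0]
wrist_force: [-0.6, 0.0, -1.2]
opening: 0.0207
```

Request:
drive_tool --plan '[[0.0,[0,0,-0.001],0],[0.0,[0,0,0],0]]'

```text
time: 29.18
ee_pos: [0.4921, -0.1764, 0.0416]
tcp_rot: [-179.9, 0.2, 160.0]
wrist_force: [-0.1, 0.7, -2.5]
opening: 0.0204
```

Request:
drive_tool --plan '[[0.0,[0,0,-0.0006],0],[0.0,[0,0,0],0]]'

```text
time: 29.42
ee_pos: [0.4922, -0.1764, 0.0411]
tcp_rot: [-179.9, 0.2, 160.0]
wrist_force: [-0.7, 0.6, -1.4]
opening: 0.0204
```

Request:
drive_tool --plan '[[0.0,[0,0,-0.0005],0],[0.0,[0,0,0],0]]'

```text
time: 29.68
ee_pos: [0.4923, -0.1765, 0.0409]
tcp_rot: [-179.9, 0.3, 160.0]
wrist_force: [0.8, 0.8, 0.5]
opening: 0.0204
```

It touched the tray floor. I'll release.

Request:
drive_tool --plan '[[0.35,[0,0,0],0],[0.5,[0,0,0],0],[0.6,[0,0,0],0],[0.6,[0,0,0],0],[0.6,[0,0,0.01],0],[0.6,[0,0,0.02],0],[0.6,[0,0,0.03],0],[0.6,[0,0,0.04],0],[0.6,[0,0,0.05],0],[0.6,[0,0,0.04],0]]'

```text
time: 30.92
ee_pos: [0.4922, -0.1764, 0.2335]
tcp_rot: [-179.9, 0.4, 160.0]
wrist_force: [0.3, 0.0, 0.2]
opening: 0.0513
```

Request:
drive_tool --plan '[[0.6,[-0.02,-0.03,0.02],0],[0.6,[-0.03,-0.05,0],0],[0.6,[-0.03,-0.05,0],0],[0.6,[-0.03,-0.05,0],0],[0.6,[-0.03,-0.05,0],0],[0.6,[-0.03,-0.04,0],0],[0.6,[-0.02,-0.02,0],0],[0.6,[0,0,0],0]]'

```text
time: 31.92
ee_pos: [0.3008, -0.4676, 0.251]
tcp_rot: [-179.9, 0.2, 159.8]
wrist_force: [0.3, -0.0, -0.2]
opening: 0.0511
```

Run:
```python
from h import *
o=monitor.get_obs();print(o['time'],np.round(o['q'],2),o['ee_pos'],o['wrist_force'])
for n in("top","side"):
    im,d=eyes.camera(n); np.savez(f"pics/{n}7.npz",im=im,d=d); cv2.imwrite(f"pics/{n}7.png",im[:,:,::-1])
s=[im[165:225,265:335,::-1] , np.load("pics/top7.npz")['im'][155:255,300:400,::-1]]
cv2.imwrite("pics/g7.png",np.clip(np.hstack([cv2.resize(x,(400,400),interpolation=cv2.INTER_CUBIC) for x in s])*1.6,0,255).astype(np.uint8))
```

```text
31.925 [-5.727e+01  5.500e+00  1.038e+01  9.462e+01  6.000e-02 -3.710e+01] [ 0.3008155  -0.46755578  0.25100098] [ 0.31320265 -0.01465096 -0.19505146]
```

View pics/g7.png

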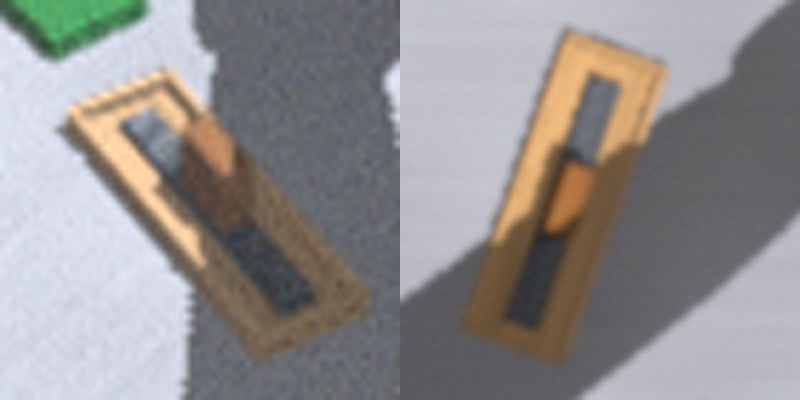

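View pics/top7.png

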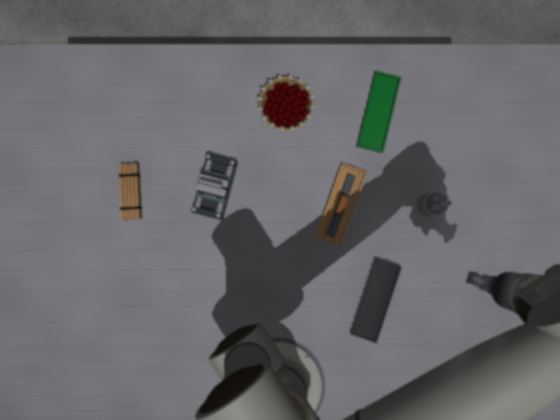

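The top view shows the file lying centred in the wooden tray at (341,203). The basket (286,102), sticks (130,190), cup (434,203), clamp and both look-alikes are where they were.

Run:
```python
from h import *
f=np.load("pics/top7.npz");P=deproj("top",f['d']);roi=np.zeros(f['d'].shape,bool);roi[155:255,300:390]=1
m=roi&(P[...,2]>.038)&(P[...,2]<.07);print(P[m].mean(0),rect("top",m,.049)[0])
a=np.load("pics/top0.npz")['im'].astype(int);b=f['im'].astype(int)
for n,(r0,r1,c0,c1) in dict(basket=(70,135,255,315),sticks=(155,225,115,147)).items(): print(n,np.abs(a-b)[r0:r1,c0:c1].mean())
print(job.job_done())
```

```text
[ 0.48692163 -0.17548903  0.04986983] ((487.1226806640625, -175.60879516601562), (22.880422592163086, 49.42298126220703), 70.95062255859375)
basket 0.745042735042735
sticks 0.4895833333333333
the job is handed in; nothing more can be done
None
```

I made three forward strokes on the plate, laid the file back flat in its wooden tray, let go and moved the arm clear. The job was handed in about 32 s into the 72 s allowed.

**Strokes:** I found the plate's top edge by touch at about 94 mm. Each stroke ran about 105 mm, with the contact point moving from about 50 mm ahead of the file's centre to about 50 mm behind it. At each reading during the strokes, the press was 8 to 10.5 N and the forward drag about 4.7 to 6.5 N. I lifted the file about 18 mm for both returns. I could not read the carriage position, so the drag force is my only check on it.

**What went wrong:** On the way to the clamp the last joint reached its range limit and left a 7° tilt on the tool. I undid it at the opposite limit before any contact with the plate; roll then read -179.9° and pitch 0.2 to 0.3°. I carried the file back half-turned, which is fine because its ends are alike.

**Last checks:**
- **File:** its block top measured 50 mm above the table (49 expected), which fits it lying flat. Its centre was about 5 mm from the tray's, well inside the walls.
- **Bystanders:** the basket and sticks match the first picture. The tube cup looks in the same place, checked by eye only.
- **Wrist force:** near zero after release.

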